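# Line up the reagent jars by height

### The job

Line up the four amber reagent jars by height on the dark-grey strip, one upright in the middle of each white mark, with the tallest next to the blue end stop and each jar shorter than the last towards the white stop. Never tip a jar over, leave the glass beaker alone, and let go of everything at the end.

Things in the scene. Friction and masses are not known exactly. Their poses are not given: they have to be found in the camera images.
- red_mid (a point): Centre (half-way up, on the axis) of the shortest jar: round brown amber-glass jar with a white paper band and a red screw cap, standing upright and loose. 64 mm tall, 40 mm in diameter; the straight wall reaches from the bottom up to 40 mm, the cap (32 mm wide) fills the top 16 mm. Mass about 80 g. z axis up.
- white_mid (a point): Centre (half-way up, on the axis) of the second shortest jar: round brown amber-glass jar with a white paper band and a white screw cap, standing upright and loose. 84 mm tall, 44 mm in diameter; the straight wall reaches from the bottom up to 60 mm, the cap (36 mm wide) fills the top 16 mm. Mass about 120 g. z axis up.
- green_mid (a point): Centre (half-way up, on the axis) of the second tallest jar: round brown amber-glass jar with a white paper band and a green screw cap, standing upright and loose. 104 mm tall, 48 mm in diameter; the straight wall reaches from the bottom up to 80 mm, the cap (40 mm wide) fills the top 16 mm. Mass about 170 g. z axis up.
- yellow_mid (a point): Centre (half-way up, on the axis) of the tallest jar: round brown amber-glass jar with a white paper band and a yellow screw cap, standing upright and loose. 124 mm tall, 52 mm in diameter; the straight wall reaches from the bottom up to 100 mm, the cap (44 mm wide) fills the top 16 mm. Mass about 230 g. z axis up.
- mark1: Mark 1 of four in a row: flat white disc, 62 mm across, with a small black centre dot, on a thin fixed dark-grey strip (84 x 390 mm, top 4 mm above the bench). Origin at the disc's centre on the strip's top. The y axis runs along the row from mark 1 towards mark 4, x across the row, z up. Neighbouring marks are 82 mm apart, centre to centre; nothing but its place in the row tells it from the other marks.
- mark2: Mark 2 of four in a row: flat white disc, 62 mm across, with a small black centre dot, on a thin fixed dark-grey strip (84 x 390 mm, top 4 mm above the bench). Origin at the disc's centre on the strip's top. The y axis runs along the row from mark 1 towards mark 4, x across the row, z up. Neighbouring marks are 82 mm apart, centre to centre.
- mark3: Mark 3 of four in a row: flat white disc, 62 mm across, with a small black centre dot, on a thin fixed dark-grey strip (84 x 390 mm, top 4 mm above the bench). Origin at the disc's centre on the strip's top. The y axis runs along the row from mark 1 towards mark 4, x across the row, z up. Neighbouring marks are 82 mm apart, centre to centre.
- mark4: Mark 4 of four in a row: flat white disc, 62 mm across, with a small black centre dot, on a thin fixed dark-grey strip (84 x 390 mm, top 4 mm above the bench). Origin at the disc's centre on the strip's top. The y axis runs along the row from mark 1 towards mark 4, x across the row, z up. Neighbouring marks are 82 mm apart, centre to centre.
- stop_blue: Fixed blue end stop, 84 mm across the strip, 20 mm thick and 30 mm high, standing on one end of the strip, 57 mm (centre to centre) beyond the last mark there: beside mark 1 or beside mark 4. It shows the end for the tallest jar. A like stop in white stands at the other end. Origin at the centre of its underside.
- beaker_mid (a point): Centre (half-way up) of a loose empty glass beaker, 72 mm across and 90 mm tall, standing on the bench to the robot's right of the strip: to be left alone.
Not all that is in view belongs to the job. Leave any purple look-alike of the part that bears green_mid alone.

How it is judged (in metres and radians):
At the end, for the whole second after the job is handed in: Each jar stands upright (within 0.1 rad) and at rest on the strip, its axis within 15 mm of the centre of its own mark: the tallest on the mark next to the blue stop, then by falling height, the shortest on the mark next to the white stop (((horizontal distance between stop_blue and mark4 below 0.1 m and horizontal distance between red_mid and mark1 below 0.015 m and horizontal distance between white_mid and mark2 below 0.015 m and horizontal distance between green_mid and mark3 below 0.015 m and horizontal distance between yellow_mid and mark4 below 0.015 m) or (horizontal distance between stop_blue and mark1 below 0.1 m and horizontal distance between red_mid and mark4 below 0.015 m and horizontal distance between white_mid and mark3 below 0.015 m and horizontal distance between green_mid and mark2 below 0.015 m and horizontal distance between yellow_mid and mark1 below 0.015 m)) and angle between each of red_mid, white_mid, green_mid, yellow_mid's own z axis and vertical below 0.1 rad and height (world z) of red_mid between 0.032 and 0.041 m and linear speed of each of jar_red, jar_white, jar_green, jar_yellow below 0.02 m/s and height (world z) of white_mid between 0.042 and 0.051 m and height (world z) of green_mid between 0.052 and 0.061 m and height (world z) of yellow_mid between 0.062 and 0.071 m); the robot touches nothing.
It fails at once if the red-capped jar is tipped over (angle between red_mid's own z axis and vertical above 0.6 rad).
It fails at once if the white-capped jar is tipped over (angle between white_mid's own z axis and vertical above 0.6 rad).
It fails at once if the green-capped jar is tipped over (angle between green_mid's own z axis and vertical above 0.6 rad).
It fails at once if the yellow-capped jar is tipped over (angle between yellow_mid's own z axis and vertical above 0.6 rad).
It fails at once if the beaker is pushed away or knocked over (distance of beaker_mid from where it was at the start of the episode above 0.02 m).
It also fails if it takes over 102 s, if anything falls off the work surface, if the arm or the gripper's body presses on something with over 40 N, if the wrist force passes 120 N, or if a joint passes its speed limit or range.

### The arm

A 6-joint arm with a two-finger parallel gripper is mounted at the origin on the work surface. World frame = base frame: x ahead of the robot, y to its left, z up, the work surface at z = 0. Lengths are in m, angles in degrees, forces in N, time in s.
With the tool pointing down it reaches from about 0.225 to 0.725 m from the base axis. Payload 3.1 kg.
Tool frame: the origin (TCP) lies at the very end of the fingers, on their centre line; the grasp point (between the pads) lies 19 mm behind it; y points along the fingers, x is the direction in which the jaws open and shut, and the axes are right-handed (so a half turn about y gives the same grasp; the last joint's range is limited). The gripper opens to 85 mm and grips with 20 to 120 N. Pads are 22 mm wide; open, the fingers measure 114 mm over their backs; the gripper's body (76 mm by 85 mm) begins 54 mm behind the grasp point. The pads swing forward as they close: fully open they stand 13 mm farther back than shut.
Start: joints at [-72.582, 2.75, 5.684, 92.934, 0, 82.678], TCP at [0.22, -0.477, 0.231] pointing down, gripper open.
Joint ranges: [-166.93, 166.93], [-56.73, 111.36], [-69.38, 81.34], [-121.58, 131.49], [-85.45, 84.26], [-180, 180]. Speed limits (degrees/s): [159.86, 159.86, 180, 180, 180, 180].

### API

Orientations are given as a 3x3 rotation matrix whose columns are the frame's x, y, z axes.
In Python, from workcell import ctrl, fingers, kinematics, sense, optics, job_done gives the robot as it stands. Calls block until the motion is done:
- ctrl.movep(position, orientation): joint-space move of the TCP to a pose.
- ctrl.movel(position, v=0.15, attitude=None, contact_N=None): straight line of the TCP; attitude=None keeps the orientation; v is the mean speed in m/s. With contact_N (N) it stops when the force on the tool has changed by that much, and returns True; else False.
- ctrl.set_joints(angles): joint-space move.
- fingers.move_gripper(opening, strength=None): opening from 0.0 (shut) to 1.0 (fully open); strength is the grip in N (None keeps the last); returns when the fingers have stopped.
- ctrl.pause(seconds).
- kinematics.inverse_kinematics(position, orientation): joint angles nearest the present ones, or None.
- sense(): the state.
- optics.camera(name): name is "scene" or "top"; returns a dict with "pixels" (420x560x3 uint8, blue, green, red), "fx", "fy", "cx", "cy" (pixels), "dist_coeffs" ([k1, k2, p1, p2, k3] as OpenCV has them; the pictures are not rectified), "cam_to_world" (4x4, takes a point from camera to world coordinates). Camera axes: x right, y up, looking along -z (the intrinsics and any distortion apply to the point x, -y, -z); pixel columns grow to the right and rows downward; lengths in m; the calibration is good to about 2 mm. A picture is of the moment at which its call begins. There is no depth.
A pose or a line that the arm cannot do raises ctrl.IKError and nothing moves.
- job_done(): hands the job in, once; it reports no verdict.
The state is a dict: "clock": time; "joint_pos": joint angles; "dq": joint speeds; "effort": joint torques, N m; "tcp_pos": TCP position; "tcp_rot": TCP orientation; "force": force on the tool from outside, world axes, zero at the start; "ft_torque": the same for the moment, N m; "grip_width": opening from 0.0 (shut) to 1.0 (fully open).
Only numpy, scipy, OpenCV 4.12 (cv2) and the standard library are available. Lean on these libraries where they do the work, as an engineer would, in place of code of your own. Each camera call takes 0.05 s, during which the arm holds its last target. There are 200 camera calls.

## Working session

There is one attempt and no reset: what is moved stays moved. The work goes in short steps, each a Python script; the robot and the scene stay as the last script left them, time stands still between calls to the robot, and variables do not carry over. Pictures are saved under pics/ and viewed, about 12 in all and at most 16, crops included, and the job is handed in when it is done.

```bash
mkdir -p pics; cat > h.py <<'E'
import numpy as np, cv2
from workcell import ctrl, fingers, kinematics, sense, optics, job_done
def ray(c,u,v):
    K=np.array([[c["fx"],0,c["cx"]],[0,c["fy"],c["cy"]],[0,0,1]])
    p=cv2.undistortPoints(np.array([[[u,v]]],float),K,np.array(c["dist_coeffs"],float))[0,0]
    T=np.array(c["cam_to_world"]); return T[:3,3],T[:3,:3]@np.array([p[0],-p[1],-1.])
def onplane(c,u,v,z):
    o,d=ray(c,u,v); return o+d*(z-o[2])/d[2]
def project(c,P):
    T=np.array(c["cam_to_world"]); q=T[:3,:3].T@(np.array(P)-T[:3,3])
    K=np.array([[c["fx"],0,c["cx"]],[0,c["fy"],c["cy"]],[0,0,1]])
    return cv2.projectPoints(np.array([[q[0],-q[1],-q[2]]]),np.zeros(3),np.zeros(3),K,np.array(c["dist_coeffs"],float))[0][0,0]
E
python3 - <<'E'
from h import *
for n in("scene","top"):
    c=optics.camera(n); cv2.imwrite(f"pics/{n}0.png",c["pixels"]); print(n,np.round(c["cam_to_world"],3).tolist(),c["fx"],c["dist_coeffs"])
s=sense(); print(s["clock"],s["tcp_pos"],np.round(s["tcp_rot"],3).tolist(),s["grip_width"])
E
```

```text
scene [[0.834, -0.457, 0.309, 0.827], [0.552, 0.706, -0.444, -0.503], [-0.015, 0.541, 0.841, 0.868], [0.0, 0.0, 0.0, 1.0]] 379.9978945826291 [-0.06741261  0.          0.          0.          0.        ]
top [[-0.015, 0.998, -0.069, 0.48], [-1.0, -0.015, 0.001, -0.06], [0.0, 0.069, 0.998, 0.983], [0.0, 0.0, 0.0, 1.0]] 405.95974777107915 [0.01450531 0.         0.         0.         0.        ]
0.1 [ 0.21954196 -0.47626954  0.23020958] [[0.419, -0.001, 0.908], [-0.908, 0.002, 0.419], [-0.002, -1.0, 0.0]] 1.0000330510390099
```

View pics/scene0.png

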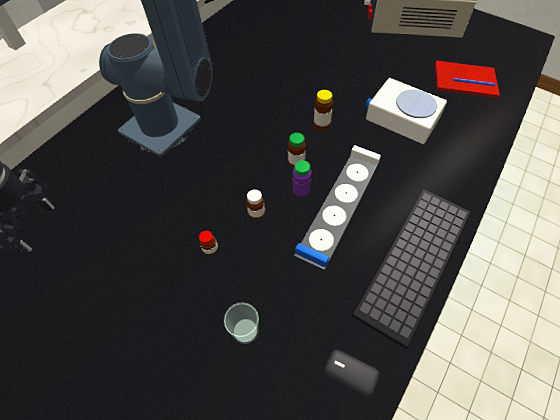

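View pics/top0.png

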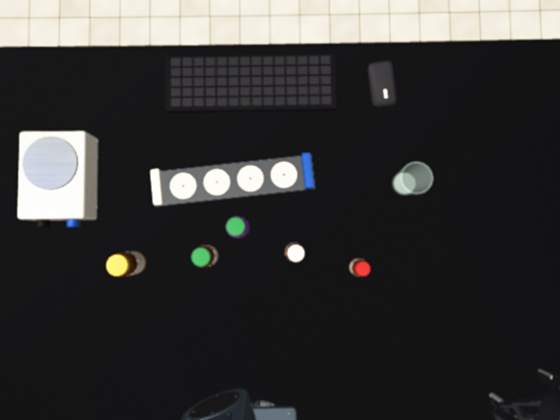

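Scene: blue stop at the right (−y) end in the top view (308,171), white stop at (155,187). Caps in the top view are yellow (118,265), green (202,257), white (296,253) and red (362,268). The purple-bodied decoy is at (237,227) and the beaker at (413,180).

```bash
cat > m.py <<'E'
from h import *
H=dict(red=.064,white=.084,green=.104,yellow=.124)
def blobs(c,n):
    hsv=cv2.cvtColor(c["pixels"],cv2.COLOR_BGR2HSV); h,s,v=cv2.split(hsv)
    m={"red":((h<8)|(h>172))&(s>170)&(v>110),"green":(h>45)&(h<80)&(s>120)&(v>60),"yellow":(h>20)&(h<35)&(s>150)&(v>110),
       "blue":(h>100)&(h<122)&(s>170)&(v>80),"white":(s<40)&(v>190)}[n]
    k,l,st,ce=cv2.connectedComponentsWithStats(m.astype(np.uint8))
    return [(st[i,4],ce[i],st[i,2:4]) for i in range(1,k) if st[i,4]>25]
E
python3 - <<'E'
from m import *
for cam in("top","scene"):
    c=optics.camera(cam); print(cam)
    for n in("red","green","yellow","blue","white"):
        for a,p,wh in blobs(c,n):
            if a>3000: continue
            z=(H[n]-(.001 if cam=="top" else .004)) if n!="blue" else .034
            print(n,a,np.round(p,1),wh,"cap",np.round(onplane(c,*p,z)[:2],4), "strip",np.round(onplane(c,*p,.004)[:2],4))
E
```

```text
top
red 213 [361.8 268.3] [18 16] cap [ 0.4176 -0.2495] strip [ 0.4136 -0.2617]
green 246 [235.4 225.9] [18 17] cap [0.5157 0.0298] strip [0.5197 0.0399]
green 318 [200.3 256.5] [21 20] cap [0.4507 0.106 ] strip [0.4475 0.1246]
yellow 123 [118.1 264.8] [23 23] cap [0.4369 0.2746] strip [0.4309 0.3208]
blue 299 [307.2 169.7] [13 37] cap [ 0.6487 -0.1337] strip [ 0.654 -0.136]
blue 87 [ 72.2 223.4] [14  8] cap [0.53  0.417] strip [0.5316 0.4321]
white 33 [385.   93.2] [5 9] cap [ 0.8118 -0.3092] strip [ 0.841  -0.3311]
white 553 [283.4 174.3] [26 26] cap [ 0.6302 -0.0763] strip [ 0.6434 -0.0778]
white 554 [249.9 178. ] [27 27] cap [ 0.6231 -0.0013] strip [0.6357 0.0038]
white 316 [155.8 186.7] [12 36] cap [0.6066 0.2087] strip [0.6177 0.2323]
white 556 [216.3 181.6] [27 26] cap [0.616  0.0737] strip [0.6279 0.0855]
white 556 [182.8 185.4] [27 26] cap [0.6086 0.1486] strip [0.6199 0.1669]
white 179 [401.  184.3] [16 20] cap [ 0.6039 -0.3381] strip [ 0.6147 -0.3625]
white 220 [295.5 252.8] [16 17] cap [ 0.455  -0.1002] strip [ 0.4528 -0.1038]
scene
red 28 [369.7   9.1] [ 3 15] cap [0.302
[... 1998 characters left out ...]

white 80 [557.4 379.7] [ 6 24] cap [ 1.2129 -0.1305] strip [ 1.2502 -0.0945]
white 990 [532.2 392.8] [38 45] cap [ 1.1749 -0.1812] strip [ 1.2085 -0.1502]
white 889 [417.4 399.4] [37 42] cap [ 0.987  -0.3094] strip [ 1.0025 -0.2907]
white 975 [489.8 403.6] [40 38] cap [ 1.1087 -0.2434] strip [ 1.1359 -0.2183]
white 335 [553.6 406.1] [15 32] cap [ 1.2191 -0.183 ] strip [ 1.257  -0.1521]
white 641 [446.1 410.2] [41 26] cap [ 1.0409 -0.2981] strip [ 1.0616 -0.2783]
white 381 [520.9 413. ] [36 19] cap [ 1.1663 -0.2281] strip [ 1.199  -0.2015]
white 134 [402.  415.7] [23 11] cap [ 0.9742 -0.3506] strip [ 0.9885 -0.3359]
white 51 [472.2 417.1] [14  7] cap [ 1.0877 -0.2834] strip [ 1.1129 -0.2622]
```

```bash
cat > go.py <<'E'
from h import *
J=dict(yellow=(.4366,.276,.065),green=(.4505,.106,.045),white=(.4537,-.0985,.021),red=(.4166,-.2492,.006))
M=dict(yellow=(.643,-.077),green=(.635,.0045),white=(.627,.0865),red=(.619,.168))
a=np.array([.995,.098,0]); a/=np.linalg.norm(a)
def rot(s): 
    x=s*a; y=np.array([0,0,-1.]); return np.column_stack([x,y,np.cross(x,y)])
R=rot(1)
def pick(n):
    x,y,z=J[n]
    ctrl.movep([x,y,.225],R); ctrl.movel([x,y,z],v=.12)
    fingers.move_gripper(0.,40); ctrl.pause(.2); print(n,"width mm",sense()["grip_width"]*85)
    ctrl.movel([x,y,z+.14],v=.15); print("held width",sense()["grip_width"]*85,sense()["force"])
def place(n):
    x,y,z=J[n]; X,Y=M[n]
    ctrl.movel([X,Y,z+.14],v=.2); ctrl.movel([X,Y,z+.012],v=.12)
    hit=ctrl.movel([X,Y,z+.002],v=.02,contact_N=4); print("contact",hit,sense()["tcp_pos"]-[X,Y,z])
    fingers.move_gripper(1.); ctrl.pause(.2); ctrl.movel([X,Y,.225],v=.15)
    print(n,"clock",sense()["clock"])
E
python3 - <<'E'
from go import *
for s in(1,-1):
    for n in J:
        for p in((*J[n][:2],.225),J[n],(*M[n],.225),(*M[n],J[n][2])):
            q=kinematics.inverse_kinematics(p,rot(s)); print(s,n,None if q is None else np.round(q,0))
E
```

```text
1 yellow [ 25.   1.   4.  92.   0. 109.]
1 yellow [ 25.   3. -13.  74.   0. 109.]
1 yellow [-13.  22.  27.  95.   0.  72.]
1 yellow [-13.  22.  10.  77.   0.  72.]
1 green [ 5. -7. -4. 92.  0. 89.]
1 green [  5.  -4. -22.  72.   0.  89.]
1 green [-6. 20. 25. 95.  0. 79.]
1 green [-6. 21.  6. 75.  0. 79.]
1 white [-21.  -6.  -4.  92.   0.  64.]
1 white [-21.  -3. -24.  69.   0.  64.]
1 white [ 2. 19. 24. 95.  0. 86.]
1 white [ 2. 22.  4. 72.  0. 86.]
1 red [-39.  -3.  -1.  92.   0.  46.]
1 red [-39.   1. -22.  67.   0.  46.]
1 red [ 9. 21. 26. 95.  0. 94.]
1 red [ 9. 24.  4. 71.  0. 94.]
-1 yellow [ 25.   1.   4.  92.   0. -71.]
-1 yellow [ 25.   3. -13.  74.   0. -71.]
-1 yellow [ -13.   22.   27.   95.    0. -108.]
-1 yellow [ -13.   22.   10.   77.    0. -108.]
-1 green [  5.  -7.  -4.  92.   0. -91.]
-1 green [  5.  -4. -22.  72.   0. -91.]
-1 green [  -6.   20.   25.   95.    0. -101.]
-1 green [  -6.   21.    6.   75.    0. -101.]
-1 white [ -21.   -6.   -4.   92.    0. -116.]
-1 white [ -21.   -3.  -24.   69.    0. -116.]
-1 white [  2.  19.  24.  95.   0. -94.]
-1 white [  2.  22.   4.  72.   0. -94.]
-1 red [ -39.   -3.   -1.   92.    0. -134.]
-1 red [ -39.    1.  -22.   67.    0. -134.]
-1 red [  9.  21.  26.  95.   0. -86.]
-1 red [  9.  24.   4.  71.   0. -86.]
```

```bash
python3 - <<'E'
from go import *
pick("yellow")
c=optics.camera("scene"); cv2.imwrite("pics/y.png",cv2.resize(c["pixels"][40:280,180:420],(720,720))[:600])
E
```

```text
yellow width mm 50.42438495888264
held width 50.95763402638744 [ 1.01852948 -0.07779495 -1.66763878]
```

View pics/y.png

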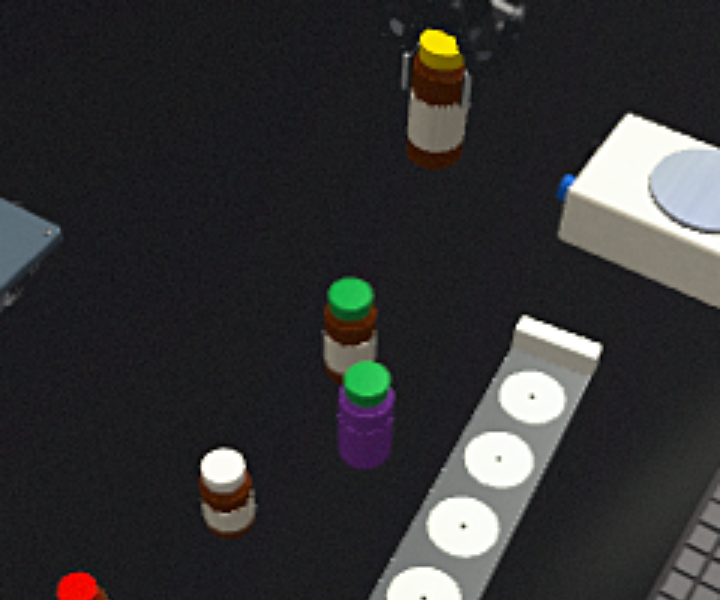

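The yellow jar hangs upright between the fingers (crop at 437,100) and the others are undisturbed. The width and the 1.7 N force change both suit a held jar, so I'll place it.

```bash
python3 - <<'E'
from go import *
place("yellow"); pick("green")
from m import *
for cam in("top","scene"):
    c=optics.camera(cam); cv2.imwrite(f"pics/g_{cam}.png",c["pixels"])
    for a,p,wh in blobs(c,"yellow"): print(cam,a,onplane(c,*p,.127)[:2],M["yellow"])
E
```

```text
contact True [ 0.00041316 -0.00013246  0.00482573]
yellow clock 11.8667
green width mm 46.817127917445056
held width 46.88981441121428 [ 0.7491552   0.61307609 -1.84151861]
top 116 [ 0.64352807 -0.0753966 ] (0.643, -0.077)
scene 284 [ 0.64317055 -0.07735149] (0.643, -0.077)
```

View pics/g_scene.png

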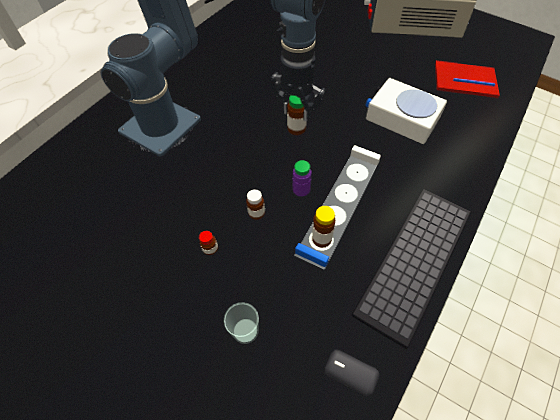

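The yellow jar stands on the mark beside the blue stop (322,232) within about 2 mm. The green jar is held upright (296,115) and the decoy hasn't moved. Next are green, white and red.

```bash
python3 - <<'E'
from go import *
place("green")
for n in("white","red"):
    pick(n)
    w=sense()["grip_width"]*85
    if w<25: print("MISSED",n); break
    place(n)
ctrl.movep([.35,-.25,.25],R)
from m import *
for cam in("top","scene"):
    c=optics.camera(cam); cv2.imwrite(f"pics/end_{cam}.png",c["pixels"])
    for n in H:
        for a,p,wh in blobs(c,n):
            q=onplane(c,*p,H[n]+.002)[:2]; d=np.hypot(*(q-M[n]))
            if d<.03: print(cam,n,a,np.round(q,4),"err",round(d,4))
print(sense()["clock"],sense()["grip_width"])
E
```

```text
contact True [ 4.16022174e-04 -6.98413640e-05  4.62702837e-03]
green clock 21.225
white width mm 42.651768312772674
held width 42.913347271840415 [-0.26193526 -0.18949521 -0.43736859]
contact True [4.87764830e-04 3.83197172e-05 4.51650006e-03]
white clock 30.9167
red width mm 38.843745454247404
held width 38.96802560519594 [ 0.33281297  0.2926951  -0.85662746]
contact True [4.74414615e-04 9.69669559e-05 4.41349952e-03]
red clock 42.5667
top red 150 [0.6191 0.1639] err 0.0041
top white 452 [0.6179 0.0761] err 0.0138
top green 266 [0.6346 0.0034] err 0.0011
top yellow 114 [ 0.6438 -0.0753] err 0.0019
scene red 97 [0.6192 0.1649] err 0.0031
scene white 201 [0.6351 0.0947] err 0.0115
scene green 218 [0.6352 0.0025] err 0.002
scene yellow 292 [ 0.6431 -0.0762] err 0.0008
44.475 1.0004590290288513
```

View pics/end_scene.png

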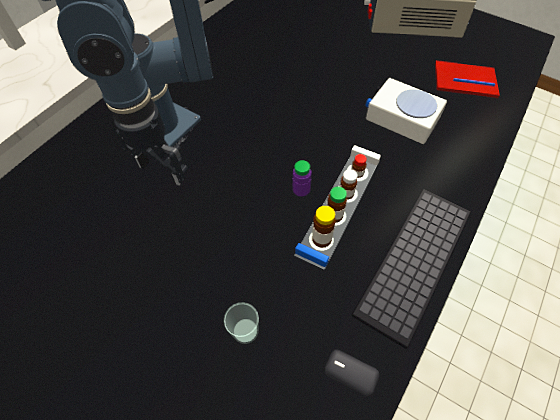

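View pics/end_top.png

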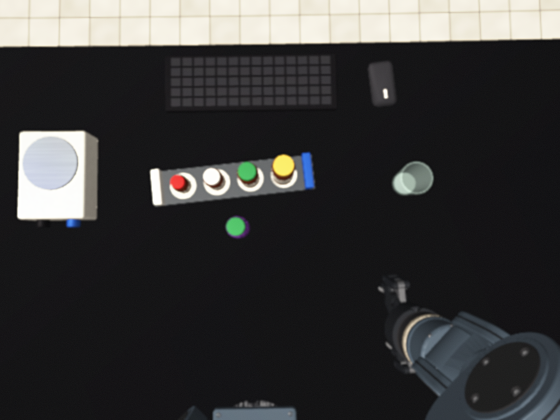

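All four jars stand in order (yellow, green, white, red from the blue stop) and the decoy and beaker are untouched. The white cap's mask (213,177) merged with its mark's disc, so those 12–14 mm readings can't be trusted. I'll check it from close by.

```bash
python3 - <<'E'
from go import *
im=cv2.imread("pics/end_top.png"); cv2.imwrite("pics/w.png",cv2.resize(im[155:205,175:235],(720,600),interpolation=cv2.INTER_CUBIC))
c=optics.camera("top"); print(project(c,[.627,.0865,.088]), project(c,[.627,.0865,.004]))
E
```

```text
[210.23064191 176.46402455] [215.90860519 182.01871917]
```

View pics/w.png

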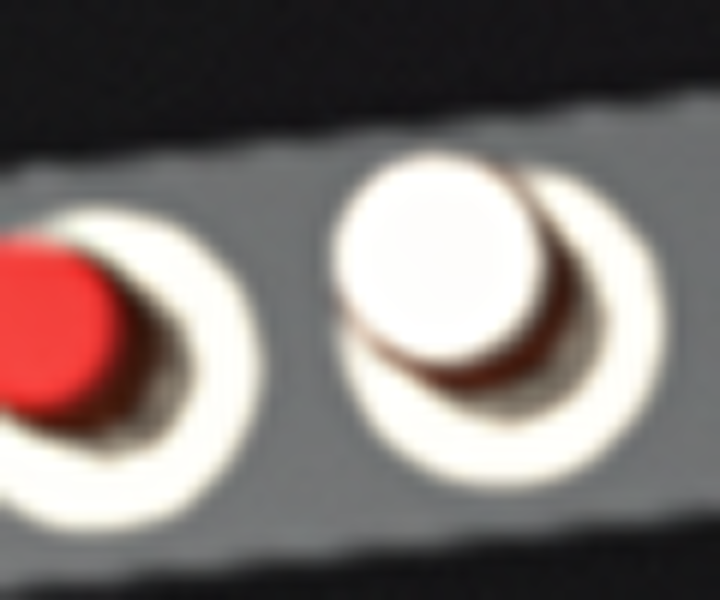

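The white cap's centre is at about (438,257) in the crop, which is image pixel (211.0,175.9). A centred jar would be at (210.2,176.5), so it is off by about 1 px, or 2 mm. I'll hand in.

```bash
python3 - <<'E'
from go import *
print(sense()["force"],sense()["clock"]); job_done()
E
```

```text
[-1.30633169 -0.2999052   1.73737003] 44.525
the job is handed in; nothing more can be done
```

The four jars are lined up on the strip and the job is handed in at 44.5 s. From the blue stop towards the white one they stand yellow, green, white, red, each upright on its own mark.

- **Placement:** the last two-view check put yellow and green within about 2 mm of their mark centres and red within 3–4 mm.
- **White jar:** its automatic reading of 12–14 mm was wrong, because the cap's colour mask merged with the white disc under it. A magnified crop of the top view put it about 2 mm off centre.
- **Everything else:** in the last pictures the beaker and the purple jar look unmoved; I judged this by eye and did not measure it. The gripper is open and the arm is clear of everything. The job reports no verdict, so I can't confirm the judged result.

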